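# One turn down on the studio's print press

## Task

Bring the print press's platen down by one thread: with the fingertips or the outside of the fingers, push the hand wheel round clockwise (seen from above) by its upright handle through exactly one full turn, so that the handle ends where it began, and then come clear. Only push the handle gently, do not grip it, and leave everything else on the table where it is.

Things in the scene. Friction and masses are not known exactly. Their poses are not given: they have to be found in the camera images.
- wheel (a joint): Turn of the press's hand wheel in rad: grows as the wheel turns clockwise seen from above (which lowers the platen 10 mm a turn); one turn is 6.283. It starts anywhere from 0 to 5; its stops are at -1.5 and 14, so there is a whole turn to go from any start. Stiff enough to stay where it is left: about 3 to 4 N at the handle moves it.
- axle (a point): Centre of the hand wheel, on its upright axle and at the mid-height of its rim, 215 mm above the table. The wheel lies level on top of a dark iron screw press bolted to the table (base 240 x 300 x 30 mm, cross-beam below the wheel 60 x 300 mm with its top at 195 mm). The wheel is plain steel: rim of 90 mm radius at its centre line and 16 mm thick (top at 223 mm), hub 44 mm wide (highest point 235 mm), three spokes. The axes are the press's.
- handle (a point): The wheel's only handle: an upright wooden grip, 24 mm thick and 48 mm tall, fixed on the rim at the end of one spoke, 90 mm from the axle. This point is its centre, 247 mm above the table (it spans 223 to 271 mm); z up. It travels on a level circle round the axle and nothing else of the press reaches above the rim but the hub.
- brush_pot: Bystander, loose, to be left alone: blue ceramic pot, 80 mm across and 120 mm high, with brushes standing in it to 215 mm. Origin at the centre of its underside.
- ink_dish: Bystander, loose, to be left alone: black shallow dish, 110 mm across, 22 mm high. Origin at the centre of its underside.
- ink_bottle: Bystander, loose, to be left alone: glass ink jar with black cap, 60 mm across, 100 mm high. Origin at the centre of its underside.
- paperweight: Bystander, loose, to be left alone: dark wood bar 22 x 160 x 18 mm, lying on the front edge of the press base. Origin at the centre of its underside.
- seal_stone: Bystander, loose, to be left alone: marble seal block 25 x 25 x 60 mm, standing on the rear edge of the press base. Origin at the centre of its underside.
- cleaver: Bystander, loose, to be left alone: broad steel cleaver with a wooden handle, lying flat, about 295 mm long overall. Origin at the blade's heel, on the underside.
- small_knife: Bystander, loose, to be left alone: smaller cleaver with a black handle, lying flat, about 245 mm long overall. Origin at the blade's heel, on the underside.

How it is judged:
By the outcome, as a careful person would: the job done as asked, in the order asked, and still so for the second after the job is handed in, with the robot touching nothing.
It also fails if it takes over 64 s, if anything falls off the work surface, if the arm or the gripper's body presses on something with over 40 N, if the wrist force passes 120 N, or if a joint passes its speed limit or range.

## Robot

A 6-joint arm with a two-finger parallel gripper is mounted at the origin on the work surface. World frame = base frame: x ahead of the robot, y to its left, z up, the work surface at z = 0. Lengths are in m, angles in rad, forces in N, time in s.
With the tool pointing down it reaches from about 0.35 to 0.975 m from the base axis. Payload 4.9 kg.
Tool frame: the origin (TCP) lies on the centre line of the jaws, within the pads' length; the fingertips stand 25 mm ahead of it and the grasp point (between the pads) lies 6 mm ahead of it; z points along the fingers, y is the line along which they close (so a half turn about z gives the same grasp; the last joint's range is limited). The gripper opens to 85 mm and grips with 20 to 120 N. Pads are 22 mm wide; open, the fingers measure 114 mm over their backs; the gripper's body (76 mm by 85 mm) begins 54 mm behind the grasp point. The pads swing forward as they close: fully open they stand 13 mm farther back than shut.
Start: joints at [-1.459, 0.053, 1.613, -0, 1.476, -0.119], TCP at [0.143, -0.608, 0.256] pointing down, gripper open.
Joint ranges: [-3.01, 3.01], [-1.01, 2.22], [0.06, 2.58], [-1.02, 4.17], [0.09, 2.62], [-3.14, 3.14]. Speed limits (rad/s): [2.57, 2.57, 3.14, 3.14, 3.14, 3.14].

## Interface

Orientations are given as a unit quaternion [w, x, y, z].
In Python, from plant import state, grab_frame, get_calibration, job gives the robot as it stands. The module is installed in compiled form; this text tells all that it offers.
- The arm moves only by the tool move_arm, never from a script. Its argument "targets" is a list that holds one entry, the list of rows, each a list of 5 numbers: the opening in per cent of the stroke, from 0 (shut) to 100 (fully open), then the shift along the tool's x, y, z as a fraction of full scale, then the turn about the tool's z as a fraction of full scale. A call has 1 to 5 rows; each row shifts and turns the commanded pose from where the row before left it, along the tool's axes as they then stand; what a row does not reach is not made up. Full scale, the value 1, is 0.6 m for a shift and 6 degrees for a turn. A row lasts 1/12 s, in which the tool goes at most 41.7 mm and 7.16 degrees, less where a joint would pass 70% of its speed; a pose out of reach is approached as far as the arm can. A call with a number of a shift or a turn outside -1 to 1 is refused whole. A call with a gripper value outside its range is refused whole. The fingers move at their own pace and stop on an object; the grip force is fixed at half the most. Time passes only in rows, so rows that do not move let the fingers close. It gives the time, the measured TCP pose, the force, the opening and the grip force at its end, in the units of the state.
- state(): the state, without advancing time (a new reading comes with each control period).
- grab_frame(name): name is "scene" or "top"; returns the picture (400x640x3 uint8, red, green, blue); there is no depth.
- get_calibration(name): a dict with "vertical_fov" (degrees; the focal length in pixels is half the picture's height over the tangent of half this angle, whatever the lens; pixels are square), "cx", "cy" (the principal point, pixels), "R" (3x3) and "t" (3): a world point X has camera coordinates R X + t. Camera axes: x right, y down, z forward; pixel columns grow to the right and rows downward; lengths in m; the calibration is good to about 2 mm. A picture is of the moment at which its call begins. get_calibration takes no time and is no camera call.
- job.job_done(): hands the job in; it is judged then, once.
The state is a dict: "time": time; "joint_pos": joint angles; "joint_vel": joint speeds; "joint_efforts": joint torques, N m; "tool_pos": TCP position; "tool_rot": TCP orientation; "contact_force": force on the tool from outside, world axes, zero at the start; "ft_torque": the same for the moment, N m; "gripper_width": opening from 0.0 (shut) to 1.0 (fully open); "grasp_force": force on a finger pad.
Only numpy, scipy, OpenCV 4.12 (cv2) and the standard library are available. Lean on these libraries where they do the work, as an engineer would, in place of code of your own. Each camera call takes 0.05 s, during which the arm holds its last target. There are 200 camera calls.

## Working session

There is one attempt and no reset: what is moved stays moved. The work goes in short steps, Python scripts to look and compute and a tool call to move; the robot and the scene stay as the last step left them, time stands still between calls to the robot, and variables do not carry over. Pictures are saved under pics/ and viewed, at most 10 in all, crops included, and the job is handed in when it is done.

Besides the shell and the picture viewer there is one more tool, called after "Request:" by a JSON object that holds its "name" and its "arguments", one argument or row to a line. move_arm: Moves the arm, as the interface text tells. Shift numbers are shares of 0.6 m and turn numbers shares of 6 degrees, none past 1 either way. Its arguments: {"type":"object","properties":{"targets":{"type":"array"}},"required":["targets"]}

```bash
mkdir -p pics
python3 - <<'E'
from plant import *
import cv2
s=state();print(s)
for n in("scene","top"):
    f=grab_frame(n);cv2.imwrite(f"pics/{n}0.png",f[:,:,::-1]);print(n,get_calibration(n))
E
```

```text
{'time': 0.0, 'joint_pos': array([-1.45901395e+00,  5.33727651e-02,  1.61429803e+00,  1.22639869e-05,
        1.47600015e+00, -1.18990638e-01]), 'joint_vel': array([-3.79585551e-05,  1.04731301e-04, -3.87847251e-04,  3.80983765e-04,
        1.31460985e-03,  2.77348198e-04]), 'joint_efforts': array([-8.03621037e-05, -3.93681693e+01, -3.70180535e+01, -2.25263835e-05,
        7.02950754e-03,  1.62859422e-06]), 'tool_pos': array([ 0.1429011 , -0.60785555,  0.2550507 ]), 'tool_rot': array([-1.03912009e-03,  9.93349891e-01,  1.15129989e-01,  9.84903624e-06]), 'contact_force': array([-0.69308253, -0.02103907,  0.55711867]), 'ft_torque': array([ 2.89480824e-02, -1.62869314e-02,  6.12144951e-05]), 'grasp_force': 0.0, 'gripper_width': 0.997148696018245}
scene {'vertical_fov': 48.788655620055195, 'cx': 318.0322118248566, 'cy': 204.88962043118988, 'R': array([[ 0.49753854,  0.86726437, -0.01754746],
       [ 0.64224945, -0.38189692, -0.66458286],
       [-0.58307036,  0.31938574, -0.7470085 ]]), 't': array([-0.26182837, -0.25485292,  1.89453014])}
top {'vertical_fov': 45.96399053316715, 'cx': 327.5478151216919, 'cy': 199.5184934182728, 'R': array([[-0.01892897, -0.99981926,  0.00177141],
       [-0.99645842,  0.0187201 , -0.08197673],
       [ 0.08192875, -0.00331687, -0.99663267]]), 't': array([-8.26166427e-04,  5.80946945e-01,  1.71310658e+00])}
```

View pics/scene0.png

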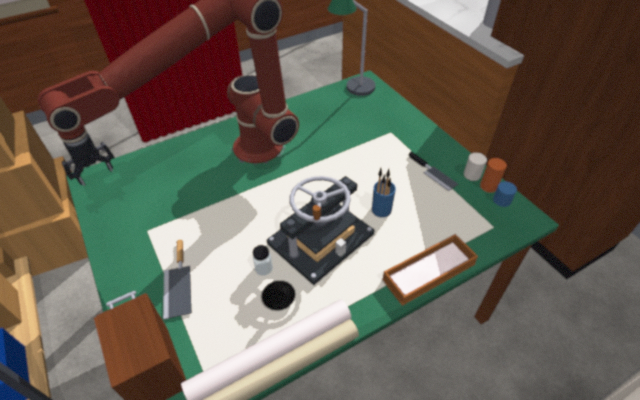

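View pics/top0.png

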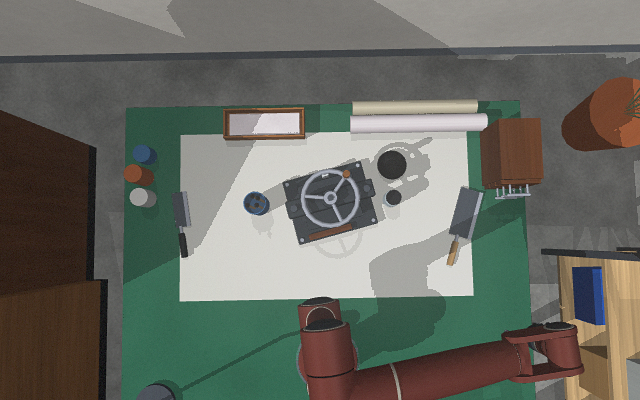

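The scene view shows the wheel at about (320,199) with its orange handle near (317,212). In the top view the hub is near (330,197), the handle near (347,174), the brush pot at (256,203) and the bottle at (393,198).

```bash
cat > h.py <<'E'
import numpy as np,cv2
from plant import *
def ray(n,u,v):
    c=get_calibration(n);f=200/np.tan(np.radians(c["vertical_fov"]/2));R=np.array(c["R"]);t=np.array(c["t"])
    return -R.T@t, R.T@np.array([(u-c["cx"])/f,(v-c["cy"])/f,1])
def onz(n,u,v,z):
    o,d=ray(n,u,v);return (o+d*(z-o[2])/d[2])
def proj(n,X):
    c=get_calibration(n);f=200/np.tan(np.radians(c["vertical_fov"]/2));p=c["R"]@np.array(X)+c["t"]
    return np.array([c["cx"]+f*p[0]/p[2],c["cy"]+f*p[1]/p[2]])
def blob(img,lo,hi,box):
    x0,y0,x1,y1=box;h=cv2.cvtColor(img[y0:y1,x0:x1],cv2.COLOR_RGB2HSV)
    m=cv2.inRange(h,lo,hi);n,l,s,c=cv2.connectedComponentsWithStats(m)
    return [(s[i].tolist(),(c[i]+[x0,y0]).round(1).tolist()) for i in range(1,n) if s[i][4]>8]
E
python3 - <<'E'
from h import *
a=cv2.imread("pics/top0.png")[:,:,::-1].copy();b=cv2.imread("pics/scene0.png")[:,:,::-1].copy()
for n,im,box in(("top",a,(295,160,370,235)),("scene",b,(285,170,360,230))):
    print(n,blob(im,(3,110,60),(20,255,255),box))
    x0,y0,x1,y1=box;cv2.imwrite(f"pics/c_{n}.png",cv2.resize(im[y0:y1,x0:x1,::-1],None,fx=7,fy=7,interpolation=cv2.INTER_CUBIC))
# wheel rim: brightish grey, low saturation
h=cv2.cvtColor(a,cv2.COLOR_RGB2HSV);m=cv2.inRange(h,(95,15,120),(135,90,235));m[:160]=0;m[240:]=0;m[:,:295]=0;m[:,365:]=0
cs,_=cv2.findContours(m,cv2.RETR_EXTERNAL,cv2.CHAIN_APPROX_NONE);c=max(cs,key=cv2.contourArea)
e=cv2.fitEllipse(cv2.convexHull(c));print(e,onz("top",*e[0],.215),onz("top",330,197,.235))
print("handle",onz("top",346.5,174,.265))
for k,u,v in(("pot",256,203),("bottle",393,197)):print(k,onz("top",u,v,.11))
E
```

```text
top [([48, 10, 7, 8, 39], [346.1, 173.3]), ([44, 67, 11, 5, 19], [343.9, 229.1]), ([30, 71, 13, 4, 19], [331.0, 232.9])]
scene [([27, 35, 9, 15, 95], [316.3, 211.3]), ([63, 57, 5, 3, 11], [350.4, 228.1])]
((329.7515563964844, 197.89715576171875), (58.359920501708984, 58.66769790649414), 85.72199249267578) [ 0.57031    -0.01846682  0.215     ] [ 0.57149611 -0.01916511  0.235     ]
handle [ 0.64139616 -0.07286552  0.265     ]
pot [0.56623242 0.23888903 0.11      ]
bottle [ 0.57828935 -0.24085879  0.11      ]
```

```bash
python3 -c "
import cv2,numpy as np
a=cv2.imread('pics/c_top.png');b=cv2.imread('pics/c_scene.png');b=cv2.copyMakeBorder(b,0,max(0,a.shape[0]-b.shape[0]),0,0,0)
i=np.hstack([a,b[:a.shape[0]]]);cv2.imwrite('pics/c.png',cv2.resize(i,(798,399)))"
```

```text
(no output)
```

View pics/c.png

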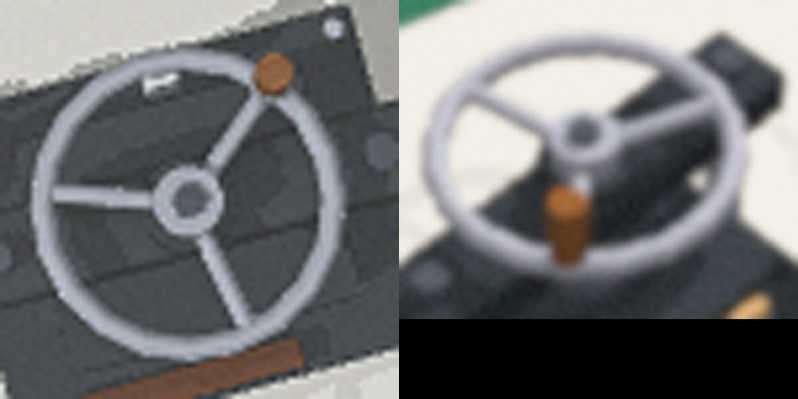

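The crops show the handle top at about (346,174) in the top view, with the wheel rim clearly visible. That puts the axle at (0.570, -0.0185) and the handle at about -37°. I'll raise, align the yaw with the world axes and shut the fingers.

Request:
{"name": "move_arm", "arguments": {
  "targets": [
    [[0, 0, 0, -0.05, 1], [0, 0, 0, -0.05, 1], [0, 0, 0, -0.05, 0.2], [0, 0.043, -0.0485, 0, 0], [0, 0.043, -0.0485, 0, 0]]
  ]
}}

```text
time: 0.52
tool_pos: [0.1942, -0.5511, 0.3488]
tool_rot: [0.002, 1.0, -0.001, 0.001]
contact_force: [1.5, 0.3, -0.3]
gripper_width: 0.301
grasp_force: 0.0
```

Request:
{"name": "move_arm", "arguments": {
  "targets": [
    [[0, 0.043, -0.0485, 0, 0], [0, 0.043, -0.0485, 0, 0], [0, 0.043, -0.0485, 0, 0], [0, 0.043, -0.0485, 0, 0], [0, 0.043, -0.0485, 0, 0]]
  ]
}}

```text
time: 0.93
tool_pos: [0.3242, -0.4029, 0.3458]
tool_rot: [-0.0, 1.0, -0.0, -0.0]
contact_force: [0.6, -0.5, 0.6]
gripper_width: -0.002
grasp_force: 0.0
```

Request:
{"name": "move_arm", "arguments": {
  "targets": [
    [[0, 0.043, -0.0485, 0, 0], [0, 0.043, -0.0485, 0, 0], [0, 0.043, -0.0485, 0, 0], [0, 0.043, -0.0485, 0, 0], [0, 0.043, -0.0485, 0, 0]]
  ]
}}

```text
time: 1.35
tool_pos: [0.4532, -0.2573, 0.3459]
tool_rot: [-0.0, 1.0, 0.0, -0.0]
contact_force: [0.5, -0.7, -0.2]
gripper_width: -0.001
grasp_force: 0.0
```

Request:
{"name": "move_arm", "arguments": {
  "targets": [
    [[0, 0.043, -0.0485, 0, 0], [0, 0.043, -0.0485, 0, 0], [0, 0.043, -0.0485, 0, 0], [0, 0.043, -0.0485, 0, 0], [0, 0, 0, 0, 0]]
  ]
}}

```text
time: 1.77
tool_pos: [0.5582, -0.1377, 0.3452]
tool_rot: [-0.001, 1.0, 0.004, -0.0]
contact_force: [-1.9, 0.7, -0.2]
gripper_width: 0.0
grasp_force: 0.0
```

Request:
{"name": "move_arm", "arguments": {
  "targets": [
    [[0, 0.043, -0.046, 0, 0], [0, 0.043, -0.046, 0, 0], [0, 0.043, -0.047, 0, 0], [0, 0.041, -0.047, 0, 0], [0, 0, 0, 0, 0]]
  ]
}}

```text
time: 2.18
tool_pos: [0.6598, -0.0265, 0.3443]
tool_rot: [-0.001, 1.0, 0.003, -0.001]
contact_force: [-1.0, -0.6, -0.6]
gripper_width: -0.002
grasp_force: 0.0
```

Run:
```python
from h import *
print(state()["tool_pos"],state()["joint_pos"].round(2))
f=grab_frame("scene");cv2.imwrite("pics/s1.png",cv2.resize(f[100:250,230:430,::-1],None,fx=4,fy=4,interpolation=cv2.INTER_CUBIC))
p=state()["tool_pos"]
for dz in(.012,.025,.038):print(((proj("scene",p-[0,0,dz])-[230,100])*4).round())
```

```text
[ 0.65975944 -0.02646888  0.34428548] [-0.15  0.1   1.42  0.    1.63  1.41]
[402. 360.]
[402. 373.]
[401. 385.]
```

View pics/s1.png

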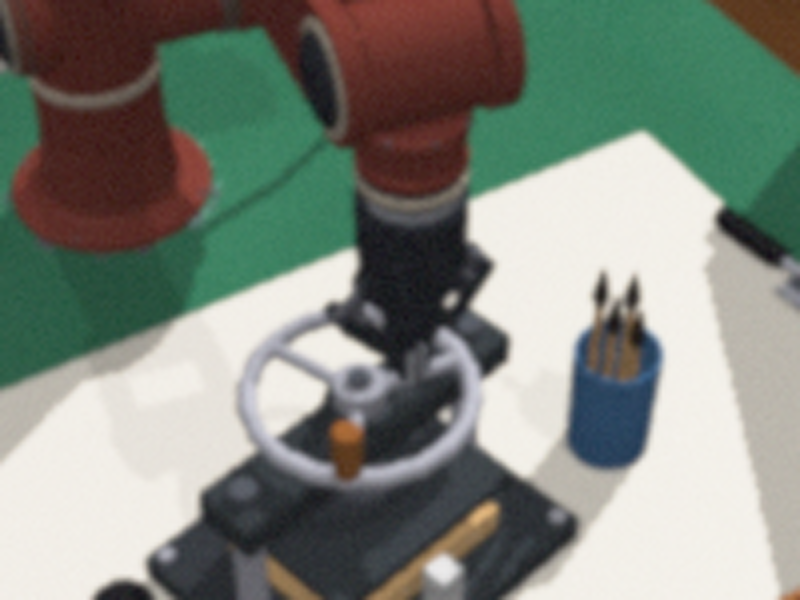

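The view shows the shut fingertips at about (413,380) in the crop, right above the rim and well clear of the handle at (347,450). Next I'll lower and tabulate the circle.

Request:
{"name": "move_arm", "arguments": {
  "targets": [
    [[0, 0, 0, 0.04, 0], [0, 0, 0, 0.04, 0], [0, 0, 0, 0.03, 0], [0, 0, 0, 0, 0], [0, 0, 0, 0, 0]]
  ]
}}

```text
time: 2.65
tool_pos: [0.6564, -0.0317, 0.2788]
tool_rot: [-0.0, 1.0, -0.0, -0.002]
contact_force: [0.3, 0.0, 0.3]
gripper_width: 0.003
grasp_force: 0.0
```

```bash
cat > tab.py <<'E'
from h import *
import sys
def tab(a0,steps,p=None):
    C=np.array([.570,-.0185]);p=np.array(state()["tool_pos"][:2]) if p is None else np.array(p)
    a=a0;out=[]
    for s in steps:
        a-=s;q=C+.09*np.array([np.cos(np.radians(a)),np.sin(np.radians(a))])
        d=np.round((q-p)*[1,-1]/.6,3);p=p+d*[1,-1]*.6;out.append((a,d.tolist()))
    for i in range(0,len(out),5):print(round(out[i][0],1),[[0,*d,0,0] for _,d in out[i:i+5]])
    print(p)
E
python3 - <<'E'
from tab import *
s=state();print(s["tool_pos"],s["contact_force"])
tab(-5,[3]*10+[4]*80)
E
```

```text
[ 0.65640205 -0.03173451  0.27882464] [0.31746344 0.00066936 0.32850605]
-8 [[0, 0.005, -0.001, 0, 0], [0, -0.002, 0.008, 0, 0], [0, -0.001, 0.007, 0, 0], [0, -0.003, 0.008, 0, 0], [0, -0.002, 0.007, 0, 0]]
-23 [[0, -0.003, 0.008, 0, 0], [0, -0.003, 0.007, 0, 0], [0, -0.004, 0.007, 0, 0], [0, -0.004, 0.006, 0, 0], [0, -0.004, 0.007, 0, 0]]
-39 [[0, -0.006, 0.008, 0, 0], [0, -0.007, 0.008, 0, 0], [0, -0.008, 0.008, 0, 0], [0, -0.008, 0.007, 0, 0], [0, -0.008, 0.006, 0, 0]]
-59 [[0, -0.009, 0.006, 0, 0], [0, -0.009, 0.005, 0, 0], [0, -0.009, 0.004, 0, 0], [0, -0.01, 0.004, 0, 0], [0, -0.01, 0.003, 0, 0]]
-79 [[0, -0.01, 0.002, 0, 0], [0, -0.011, 0.002, 0, 0], [0, -0.01, 0.001, 0, 0], [0, -0.011, -0.0, 0, 0], [0, -0.01, -0.001, 0, 0]]
-99 [[0, -0.01, -0.001, 0, 0], [0, -0.011, -0.002, 0, 0], [0, -0.01, -0.003, 0, 0], [0, -0.01, -0.003, 0, 0], [0, -0.009, -0.004, 0, 0]]
-119 [[0, -0.01, -0.005, 0, 0], [0, -0.009, -0.005, 0, 0], [0, -0.008, -0.006, 0, 0], [0, -0.008, -0.007, 0, 0], [0, -0.008, -0.007, 0, 0]]
-139 [[0, -0.007, -0.008, 0, 0], [0, -0.007, -0.008, 0, 0], [0, -0.006, -0.008, 0
[... 704 characters left out ...]
0], [0, 0.01, -0.003, 0, 0]]
-259 [[0, 0.01, -0.002, 0, 0], [0, 0.011, -0.002, 0, 0], [0, 0.01, -0.001, 0, 0], [0, 0.011, -0.0, 0, 0], [0, 0.01, 0.001, 0, 0]]
-279 [[0, 0.01, 0.001, 0, 0], [0, 0.011, 0.002, 0, 0], [0, 0.01, 0.002, 0, 0], [0, 0.01, 0.004, 0, 0], [0, 0.009, 0.004, 0, 0]]
-299 [[0, 0.01, 0.005, 0, 0], [0, 0.009, 0.005, 0, 0], [0, 0.008, 0.006, 0, 0], [0, 0.008, 0.007, 0, 0], [0, 0.008, 0.007, 0, 0]]
-319 [[0, 0.007, 0.008, 0, 0], [0, 0.007, 0.008, 0, 0], [0, 0.006, 0.008, 0, 0], [0, 0.005, 0.009, 0, 0], [0, 0.005, 0.01, 0, 0]]
-339 [[0, 0.004, 0.009, 0, 0], [0, 0.003, 0.01, 0, 0], [0, 0.003, 0.01, 0, 0], [0, 0.002, 0.01, 0, 0], [0, 0.001, 0.011, 0, 0]]
[ 0.65940205 -0.01073451]
```

Request:
{"name": "move_arm", "arguments": {
  "targets": [
    [[0, 0.005, -0.001, 0, 0], [0, -0.002, 0.008, 0, 0], [0, -0.001, 0.007, 0, 0], [0, -0.003, 0.008, 0, 0], [0, -0.002, 0.007, 0, 0]]
  ]
}}

```text
time: 3.07
tool_pos: [0.6559, -0.0488, 0.2814]
tool_rot: [-0.0, 1.0, 0.0, 0.001]
contact_force: [0.3, 3.4, 2.1]
gripper_width: 0.003
grasp_force: 1.6
```

Request:
{"name": "move_arm", "arguments": {
  "targets": [
    [[0, -0.003, 0.008, 0, 0], [0, -0.003, 0.007, 0, 0], [0, -0.004, 0.007, 0, 0], [0, -0.004, 0.006, 0, 0], [0, -0.004, 0.007, 0, 0]]
  ]
}}

```text
time: 3.48
tool_pos: [0.6448, -0.0695, 0.2803]
tool_rot: [-0.0, 1.0, 0.0, 0.0]
contact_force: [1.6, 3.0, -0.2]
gripper_width: -0.0
grasp_force: 1.3
```

Request:
{"name": "move_arm", "arguments": {
  "targets": [
    [[0, -0.006, 0.008, 0, 0], [0, -0.007, 0.008, 0, 0], [0, -0.008, 0.008, 0, 0], [0, -0.008, 0.007, 0, 0], [0, -0.008, 0.006, 0, 0]]
  ]
}}

```text
time: 3.9
tool_pos: [0.6221, -0.0918, 0.2799]
tool_rot: [-0.0, 1.0, 0.0, -0.0]
contact_force: [1.6, 4.3, -1.0]
gripper_width: 0.001
grasp_force: 1.8
```

Request:
{"name": "move_arm", "arguments": {
  "targets": [
    [[0, -0.009, 0.006, 0, 0], [0, -0.009, 0.005, 0, 0], [0, -0.009, 0.004, 0, 0], [0, -0.01, 0.004, 0, 0], [0, -0.01, 0.003, 0, 0]]
  ]
}}

```text
time: 4.32
tool_pos: [0.5941, -0.1054, 0.2804]
tool_rot: [0.0, 1.0, 0.0, 0.0]
contact_force: [2.5, 2.3, -1.3]
gripper_width: 0.002
grasp_force: 1.6
```

Run:
```python
from h import *
f=grab_frame("scene");g=grab_frame("top")
x=np.hstack([f[150:250,260:380],g[145:245,270:390]]);cv2.imwrite("pics/s2.png",cv2.resize(x[:,:,::-1],None,fx=3.3,fy=3.3,interpolation=cv2.INTER_CUBIC))
p=np.array(state()["tool_pos"]);d=p[:2]-[.57,-.0185];print(p,np.hypot(*d),np.degrees(np.arctan2(d[1],d[0])))
print(blob(g,(3,110,60),(20,255,255),(295,160,370,240)))
```

```text
[ 0.59339179 -0.10574957  0.28053938] 0.09033085058747113 -74.99182796294511
[([55, 15, 3, 6, 10], [350.9, 177.9]), ([56, 16, 12, 12, 40], [356.3, 182.3]), ([66, 23, 9, 3, 13], [365.8, 183.9]), ([60, 37, 7, 4, 16], [357.6, 198.2]), ([36, 51, 3, 6, 10], [332.3, 213.9]), ([43, 53, 4, 11, 15], [339.1, 217.7]), ([46, 54, 8, 12, 41], [344.6, 219.7]), ([34, 58, 7, 10, 33], [331.8, 222.0]), ([42, 67, 5, 6, 15], [339.3, 229.4]), ([14, 70, 22, 10, 94], [319.6, 234.4]), ([71, 71, 4, 7, 13], [367.3, 233.6])]
```

View pics/s2.png

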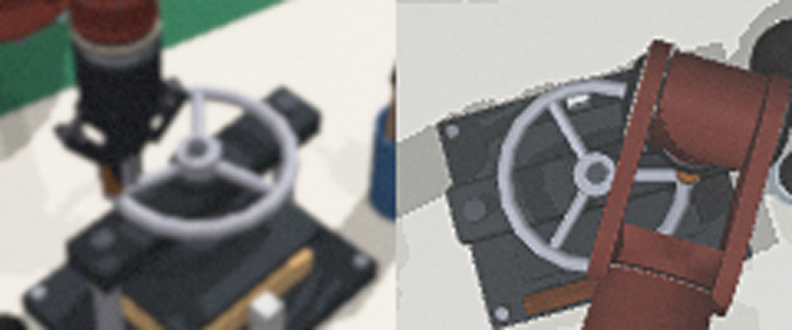

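The handle (scene crop (112,180), top crop (687,177)) is being pushed round ahead of the fingers, with its spoke at about -92°. I'll carry on round the circle.

Request:
{"name": "move_arm", "arguments": {
  "targets": [
    [[0, -0.01, 0.002, 0, 0], [0, -0.011, 0.002, 0, 0], [0, -0.01, 0.001, 0, 0], [0, -0.011, 0, 0, 0], [0, -0.01, -0.001, 0, 0]]
  ]
}}

```text
time: 4.83
tool_pos: [0.5631, -0.107, 0.2807]
tool_rot: [-0.0, 1.0, 0.0, 0.001]
contact_force: [4.9, 2.5, 0.7]
gripper_width: 0.001
grasp_force: 2.2
```

Request:
{"name": "move_arm", "arguments": {
  "targets": [
    [[0, -0.01, -0.001, 0, 0], [0, -0.011, -0.002, 0, 0], [0, -0.01, -0.003, 0, 0], [0, -0.01, -0.003, 0, 0], [0, -0.009, -0.004, 0, 0]]
  ]
}}

```text
time: 5.25
tool_pos: [0.5332, -0.0998, 0.2811]
tool_rot: [0.001, 1.0, 0.0, 0.001]
contact_force: [4.5, 0.1, 1.5]
gripper_width: 0.002
grasp_force: 1.7
```

Request:
{"name": "move_arm", "arguments": {
  "targets": [
    [[0, -0.01, -0.005, 0, 0], [0, -0.009, -0.005, 0, 0], [0, -0.008, -0.006, 0, 0], [0, -0.008, -0.007, 0, 0], [0, -0.008, -0.007, 0, 0]]
  ]
}}

```text
time: 5.67
tool_pos: [0.508, -0.0811, 0.2809]
tool_rot: [-0.0, 1.0, 0.0, 0.002]
contact_force: [6.3, 0.1, 0.8]
gripper_width: -0.004
grasp_force: 2.9
```

Request:
{"name": "move_arm", "arguments": {
  "targets": [
    [[0, -0.007, -0.008, 0, 0], [0, -0.007, -0.008, 0, 0], [0, -0.006, -0.008, 0, 0], [0, -0.005, -0.009, 0, 0], [0, -0.005, -0.01, 0, 0]]
  ]
}}

```text
time: 6.08
tool_pos: [0.4889, -0.0558, 0.2803]
tool_rot: [0.001, 1.0, -0.0, -0.0]
contact_force: [2.2, -2.7, 0.3]
gripper_width: 0.003
grasp_force: 1.4
```

Request:
{"name": "move_arm", "arguments": {
  "targets": [
    [[0, -0.004, -0.009, 0, 0], [0, -0.003, -0.01, 0, 0], [0, -0.003, -0.01, 0, 0], [0, -0.002, -0.011, 0, 0], [0, -0.001, -0.01, 0, 0]]
  ]
}}

```text
time: 6.5
tool_pos: [0.4815, -0.0252, 0.2801]
tool_rot: [0.0, 1.0, 0.0, -0.0]
contact_force: [2.8, -3.4, -0.7]
gripper_width: -0.001
grasp_force: 1.9
```

Run:
```python
from h import *
f=grab_frame("scene");g=grab_frame("top")
x=np.hstack([f[150:250,260:380],g[145:245,270:390]]);cv2.imwrite("pics/s3.png",cv2.resize(x[:,:,::-1],None,fx=3.3,fy=3.3,interpolation=cv2.INTER_CUBIC))
p=np.array(state()["tool_pos"]);d=p[:2]-[.57,-.0185];print(p,np.hypot(*d),np.degrees(np.arctan2(d[1],d[0])))
```

```text
[ 0.48111762 -0.02425182  0.27990148] 0.08906829753986317 -176.29739809505625
```

View pics/s3.png

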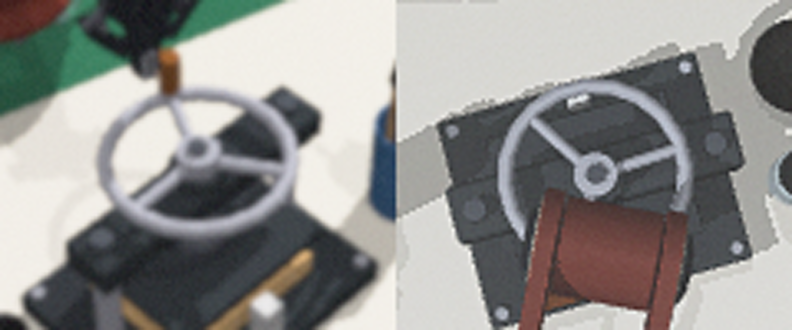

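The handle (scene crop (171,72)) is on the robot side of the wheel, still ahead of the fingertips. Nothing else has moved.

Request:
{"name": "move_arm", "arguments": {
  "targets": [
    [[0, -0.001, -0.01, 0, 0], [0, 0, -0.011, 0, 0], [0, 0.001, -0.01, 0, 0], [0, 0.002, -0.011, 0, 0], [0, 0.002, -0.01, 0, 0]]
  ]
}}

```text
time: 7.02
tool_pos: [0.484, 0.0056, 0.28]
tool_rot: [0.001, 1.0, -0.0, -0.0]
contact_force: [0.8, -4.2, 0.3]
gripper_width: 0.001
grasp_force: 1.8
```

Request:
{"name": "move_arm", "arguments": {
  "targets": [
    [[0, 0.003, -0.01, 0, 0], [0, 0.004, -0.01, 0, 0], [0, 0.004, -0.009, 0, 0], [0, 0.005, -0.009, 0, 0], [0, 0.006, -0.009, 0, 0]]
  ]
}}

```text
time: 7.43
tool_pos: [0.4971, 0.0344, 0.28]
tool_rot: [-0.0, 1.0, 0.0, -0.001]
contact_force: [-2.1, -2.4, -0.4]
gripper_width: 0.0
grasp_force: 1.3
```

Request:
{"name": "move_arm", "arguments": {
  "targets": [
    [[0, 0.006, -0.008, 0, 0], [0, 0.007, -0.008, 0, 0], [0, 0.008, -0.008, 0, 0], [0, 0.008, -0.007, 0, 0], [0, 0.008, -0.006, 0, 0]]
  ]
}}

```text
time: 7.85
tool_pos: [0.5198, 0.0565, 0.2801]
tool_rot: [-0.0, 1.0, 0.0, -0.001]
contact_force: [-1.9, -3.9, -0.3]
gripper_width: -0.0
grasp_force: 1.5
```

Request:
{"name": "move_arm", "arguments": {
  "targets": [
    [[0, 0.009, -0.006, 0, 0], [0, 0.009, -0.005, 0, 0], [0, 0.009, -0.004, 0, 0], [0, 0.01, -0.004, 0, 0], [0, 0.01, -0.003, 0, 0]]
  ]
}}

```text
time: 8.27
tool_pos: [0.5481, 0.0695, 0.2801]
tool_rot: [-0.0, 1.0, 0.0, -0.0]
contact_force: [-3.2, -1.1, -0.6]
gripper_width: 0.002
grasp_force: 1.6
```

Request:
{"name": "move_arm", "arguments": {
  "targets": [
    [[0, 0.01, -0.002, 0, 0], [0, 0.011, -0.002, 0, 0], [0, 0.01, -0.001, 0, 0], [0, 0.011, 0, 0, 0], [0, 0.01, 0.001, 0, 0]]
  ]
}}

```text
time: 8.68
tool_pos: [0.5795, 0.0714, 0.2805]
tool_rot: [0.0, 1.0, 0.0, -0.0]
contact_force: [-4.2, -3.8, 0.0]
gripper_width: 0.001
grasp_force: 2.2
```

Request:
{"name": "move_arm", "arguments": {
  "targets": [
    [[0, 0.01, 0.001, 0, 0], [0, 0.011, 0.002, 0, 0], [0, 0.01, 0.002, 0, 0], [0, 0.01, 0.004, 0, 0], [0, 0.009, 0.004, 0, 0]]
  ]
}}

```text
time: 9.1
tool_pos: [0.6096, 0.0641, 0.2805]
tool_rot: [-0.001, 1.0, 0.0, 0.0]
contact_force: [-3.8, -1.0, 0.7]
gripper_width: -0.001
grasp_force: 1.5
```

Request:
{"name": "move_arm", "arguments": {
  "targets": [
    [[0, 0.01, 0.005, 0, 0], [0, 0.009, 0.005, 0, 0], [0, 0.008, 0.006, 0, 0], [0, 0.008, 0.007, 0, 0], [0, 0.008, 0.007, 0, 0]]
  ]
}}

```text
time: 9.52
tool_pos: [0.6347, 0.0454, 0.2801]
tool_rot: [-0.0, 1.0, 0.0, -0.001]
contact_force: [-5.4, 0.3, 1.1]
gripper_width: -0.003
grasp_force: 2.3
```

Request:
{"name": "move_arm", "arguments": {
  "targets": [
    [[0, 0.007, 0.008, 0, 0], [0, 0.007, 0.008, 0, 0], [0, 0.006, 0.008, 0, 0], [0, 0.005, 0.009, 0, 0], [0, 0.005, 0.01, 0, 0]]
  ]
}}

```text
time: 9.93
tool_pos: [0.6533, 0.02, 0.2803]
tool_rot: [-0.0, 1.0, 0.0, 0.0]
contact_force: [-2.5, 2.7, 0.2]
gripper_width: 0.002
grasp_force: 1.4
```

Run:
```python
from h import *
f=grab_frame("scene");g=grab_frame("top")
x=np.hstack([f[150:250,260:380],g[145:245,270:390]]);cv2.imwrite("pics/s4.png",cv2.resize(x[:,:,::-1],None,fx=3.3,fy=3.3,interpolation=cv2.INTER_CUBIC))
p=np.array(state()["tool_pos"]);d=p[:2]-[.57,-.0185];print(p,np.hypot(*d),np.degrees(np.arctan2(d[1],d[0])))
print(blob(f,(3,110,60),(20,255,255),(285,170,360,230)))
```

```text
[0.65371089 0.01888346 0.28042691] 0.09167898268470981 24.064499634854542
[([49, 30, 8, 14, 84], [337.8, 205.7])]
```

View pics/s4.png

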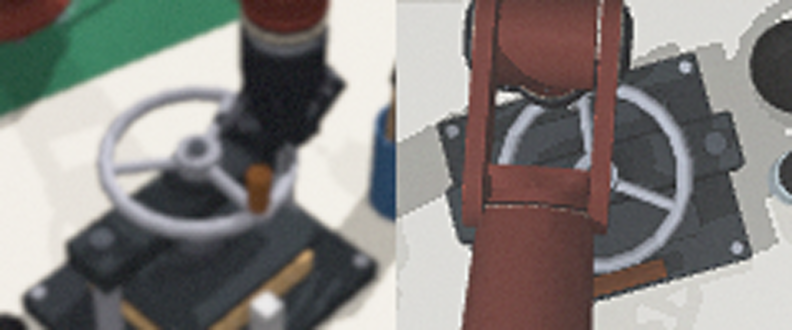

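The handle is at scene (338,206), about 45° short of its starting place at (316.3,211.3). The scene camera can see it all the way to the end.

```bash
cat >> h.py <<'E'
def hang(n,u,v,z=.247,C=(.570,-.0185)):
    q=onz(n,u,v,z)[:2]-C;return round(float(np.hypot(*q)),4),round(float(np.degrees(np.arctan2(q[1],q[0]))),2)
E
python3 - <<'E'
from tab import *
print(hang("scene",316.3,211.3),hang("top",346.3,173.6,.268),hang("scene",337.8,205.7))
tab(24,[4]*8+[3,2])
E
```

```text
(0.0871, -34.16) (0.09, -36.57) (0.0876, 11.72)
20 [[0, 0.001, 0.011, 0, 0], [0, 0.004, 0.01, 0, 0], [0, 0.002, 0.01, 0, 0], [0, 0.002, 0.01, 0, 0], [0, 0.001, 0.011, 0, 0]]
0 [[0, 0.0, 0.01, 0, 0], [0, 0.0, 0.011, 0, 0], [0, -0.001, 0.01, 0, 0], [0, -0.001, 0.008, 0, 0], [0, -0.001, 0.005, 0, 0]]
[ 0.65791089 -0.03871654]
```

Request:
{"name": "move_arm", "arguments": {
  "targets": [
    [[0, 0.001, 0.011, 0, 0], [0, 0.004, 0.01, 0, 0], [0, 0.002, 0.01, 0, 0], [0, 0.002, 0.01, 0, 0], [0, 0.001, 0.011, 0, 0]]
  ]
}}

```text
time: 10.45
tool_pos: [0.6586, -0.0116, 0.2804]
tool_rot: [-0.0, 1.0, 0.0, -0.0]
contact_force: [-3.1, 4.5, 0.9]
gripper_width: -0.002
grasp_force: 1.9
```

Request:
{"name": "move_arm", "arguments": {
  "targets": [
    [[0, 0, 0.01, 0, 0], [0, 0, 0.011, 0, 0], [0, -0.001, 0.01, 0, 0], [0, -0.001, 0.008, 0, 0], [0, -0.001, 0.005, 0, 0]]
  ]
}}

```text
time: 10.87
tool_pos: [0.6563, -0.0381, 0.2799]
tool_rot: [-0.0, 1.0, -0.0, -0.001]
contact_force: [-2.7, 5.2, -0.0]
gripper_width: -0.001
grasp_force: 2.3
```

```bash
cat > look.py <<'E'
from h import *
B=(285,170,360,230)
r=blob(cv2.imread("pics/scene0.png")[:,:,::-1].copy(),(3,110,60),(20,255,255),B)[0]
f=grab_frame("scene");b=max(blob(f,(3,110,60),(20,255,255),B),key=lambda b:b[0][4])
s=state();d=np.array(s["tool_pos"][:2])-[.57,-.0185];print(s["time"],s["tool_pos"],s["contact_force"].round(1),"tool",np.hypot(*d).round(4),np.degrees(np.arctan2(d[1],d[0])).round(2))
print(r,b,hang("scene",*r[1]),hang("scene",*b[1]))
E
python3 look.py
```

```text
10.9167 [ 0.65645654 -0.03871983  0.27990716] [-2.1  2.5 -1.1] tool 0.0888 -13.16
([27, 35, 9, 15, 95], [316.3, 211.3]) ([31, 35, 8, 15, 96], [319.4, 211.3]) (0.0871, -34.16) (0.087, -28.07)
```

Request:
{"name": "move_arm", "arguments": {
  "targets": [
    [[0, -0.001, 0.004, 0, 0], [0, -0.001, 0.004, 0, 0], [0, -0.001, 0.004, 0, 0], [0, 0, 0, 0, 0], [0, 0, 0, 0, 0]]
  ]
}}

```text
time: 11.33
tool_pos: [0.6553, -0.0453, 0.2802]
tool_rot: [0.0, 1.0, 0.0, 0.0]
contact_force: [-0.7, 1.0, -1.4]
gripper_width: 0.003
grasp_force: 0.8
```

```bash
python3 look.py
```

```text
11.3833 [ 0.65542778 -0.04533421  0.28032331] [-0.2  0.7 -0.7] tool 0.0895 -17.44
([27, 35, 9, 15, 95], [316.3, 211.3]) ([28, 34, 9, 15, 100], [316.7, 211.1]) (0.0871, -34.16) (0.0862, -33.41)
```

Request:
{"name": "move_arm", "arguments": {
  "targets": [
    [[0, 0, -0.02, 0, 0], [0, 0, -0.02, 0, 0], [0, 0, 0, -0.05, 0], [0, 0, 0, -0.06, 0], [0, 0, -0.04, 0, 0]]
  ]
}}

```text
time: 11.8
tool_pos: [0.6576, 0.0014, 0.3556]
tool_rot: [0.002, 1.0, -0.001, 0.007]
contact_force: [1.1, -0.3, 2.2]
gripper_width: -0.0
grasp_force: 0.0
```

Request:
{"name": "move_arm", "arguments": {
  "targets": [
    [[0, 0, -0.06, 0, 0], [0, 0, -0.06, 0, 0], [0, 0, -0.06, 0, 0], [0, -0.02, -0.06, 0, 0], [0, -0.02, -0.06, 0, 0]]
  ]
}}

```text
time: 12.22
tool_pos: [0.6307, 0.1857, 0.3466]
tool_rot: [0.0, 1.0, 0.0, 0.001]
contact_force: [0.6, -0.7, -0.1]
gripper_width: 0.001
grasp_force: 0.0
```

Request:
{"name": "move_arm", "arguments": {
  "targets": [
    [[0, -0.02, -0.06, 0, 0], [0, -0.02, -0.06, 0, 0], [0, -0.02, -0.06, 0, 0], [0, 0, 0, 0, 0], [0, 0, 0, 0, 0]]
  ]
}}

```text
time: 12.63
tool_pos: [0.594, 0.2939, 0.3468]
tool_rot: [0.0, 1.0, 0.002, 0.001]
contact_force: [1.1, -0.5, -0.2]
gripper_width: 0.003
grasp_force: 0.0
```

```bash
python3 look.py
python3 - <<'E'
from h import *
a=cv2.imread("pics/top0.png")[:,:,::-1].copy();b=cv2.imread("pics/scene0.png")[:,:,::-1].copy()
g=grab_frame("top");f=grab_frame("scene");B=(335,160,365,190)
for i in(a,g):
    r=blob(i,(3,110,60),(20,255,255),B);print(r,hang("top",*r[0][1],.268))
x=np.vstack([np.hstack([a[155:240,285:375],g[155:240,285:375]]),np.hstack([b[165:250,275:365],f[165:250,275:365]])])
cv2.imwrite("pics/s5.png",cv2.resize(x[:,:,::-1],None,fx=3.5,fy=3.5,interpolation=cv2.INTER_CUBIC))
# wheel rotation by polar phase of rim/spoke image about the hub
def pol(i):
    return cv2.warpPolar(cv2.cvtColor(i,cv2.COLOR_RGB2GRAY).astype(np.float32),(12,720),(329.75,197.6),21,cv2.WARP_POLAR_LINEAR)[:,5:11]
P,Q=pol(a).mean(1),pol(g).mean(1)
c=[np.corrcoef(P,np.roll(Q,k))[0,1] for k in range(-12,13)];k=int(np.argmax(c));print("spoke shift deg",(k-12)/2,np.round(c[max(0,k-2):k+3],3))
E
```

```text
12.6833 [0.59459233 0.29236772 0.3466626 ] [-0.3  0.5  0.1] tool 0.3118 85.48
([27, 35, 9, 15, 95], [316.3, 211.3]) ([28, 35, 9, 15, 91], [316.6, 211.7]) (0.0871, -34.16) (0.0886, -33.5)
[([8, 10, 7, 8, 39], [346.1, 173.3])] (0.0904, -35.89)
[([8, 10, 6, 8, 35], [345.6, 173.1])] (0.0901, -34.83)
spoke shift deg 0.5 [0.967 0.985 0.99  0.99  0.984]
```

View pics/s5.png

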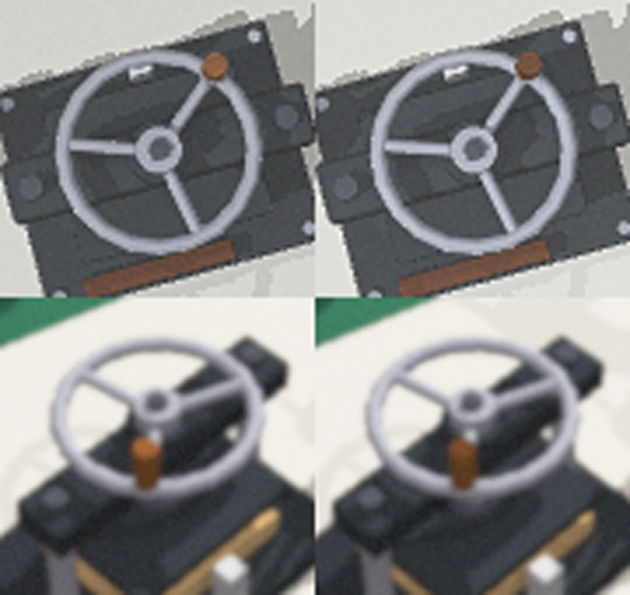

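Before and after match: the handle is back at top (346,173) and scene (316.5,211.5), within about 0.7° of its start. The bystanders haven't moved and the arm is clear.

```bash
python3 -c "
from plant import job
print(job.job_done())"
```

```text
the job is handed in; nothing more can be done
None
```

I pushed the hand wheel clockwise through one full turn with the shut fingertips. The handle ended about 0.7° short of its exact start by the camera comparison. The arm is clear, nothing near the press looked moved in the before/after pictures, and I handed the job in at about 13 s.

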